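Level a wheel-balancing stand until it no longer rocks

ROBOT

A 6-joint arm with a two-finger parallel gripper is mounted at the origin on a cart in front of the work surface, level with it; the furniture and walls round the work are solid. World frame = base frame: x ahead of the robot, y to its left, z up, the work surface at z = 0. Lengths are in m, angles in rad, forces in N, time in s.
With the tool pointing down it reaches from about 0.35 to 0.775 m from the base axis. Payload 5.5 kg.
Tool frame: the origin (TCP) lies on the centre line of the jaws, within the pads' length; the fingertips stand 11 mm ahead of it and the grasp point (between the pads) lies 8 mm behind it (env.tip_extent is the distance from the TCP to the fingertips, in m); z points along the fingers, y is the line along which they close (so a half turn about z gives the same grasp; the last joint's range is limited). The gripper opens to 85 mm and grips with 20 to 120 N. Pads are 22 mm wide; open, the fingers measure 114 mm over their backs; the gripper's body (76 mm by 85 mm) begins 54 mm behind the grasp point. The pads swing forward as they close: fully open they stand 13 mm farther back than shut.
Start: joints at [-0.14, 0.313, 0.046, 1.304, 0, 1.431], TCP at [0.575, -0, 0.242] pointing down, gripper open.
Joint ranges: [-2.76, 2.76], [-0.86, 1.69], [-1.03, 1.26], [-2.2, 2.34], [-1.47, 1.5], [-3.14, 3.14]. Speed limits (rad/s): [2.57, 2.57, 3.14, 3.14, 3.14, 3.14].

INTERFACE

Orientations are given as a unit quaternion [w, x, y, z].
In Python, from workcell import env gives the robot as it stands.
- The arm moves only by the shell command python3 -m jog 'ROWS' [FORCE]. ROWS is JSON, a list of rows, each a list of 5 numbers: the gripper's target within -1 to 1 (shut at 1, half-way at 0, fully open at -1), then the shift along the tool's x, y, z in m, then the turn about the tool's z in degrees. In form: [[fingers, tx, ty, tz, turn], ...]. A call has 1 to 5 rows; each row shifts and turns the commanded pose from where the row before left it, along the tool's axes as they then stand; what a row does not reach is not made up. A row lasts 1/12 s, in which the tool goes at most 41.7 mm and 7.16 degrees, less where a joint would pass 70% of its speed; a pose out of reach is approached as far as the arm can. A call is refused whole if a number of a shift passes 0.0417 or a number of a turn 7.16, either way. A call with a gripper value outside its range is refused whole. The fingers move at their own pace and stop on an object; FORCE is the grip in N (left out, the last holds). Time passes only in rows, so rows that do not move let the fingers close. It gives the time, the measured TCP pose, the force, the opening and the grip force at its end, in the units of the state.
- env.get_state(): the state, without advancing time (a new reading comes with each control period).
- env.read_camera(name): name is "scene" or "side" or "wrist"; returns a dict with "img" (420x560x3 uint8, red, green, blue), "fov_y" (degrees; the focal length in pixels is half the picture's height over the tangent of half this angle, whatever the lens; pixels are square), "cx", "cy" (the principal point, pixels), "T" (4x4, takes a point from camera to world coordinates). Camera axes: x right, y up, looking along -z (the intrinsics and any distortion apply to the point x, -y, -z); pixel columns grow to the right and rows downward; lengths in m; the calibration is good to about 2 mm. A picture is of the moment at which its call begins. There is no depth.
- env.hand_in(): hands the job in; it is judged then, once.
The state is a dict: "clock": time; "joint_pos": joint angles; "qvel": joint speeds; "tau": joint torques, N m; "tcp_pos": TCP position; "orientation": TCP orientation; "wrist_force": force on the tool from outside, world axes, zero at the start; "ft_torque": the same for the moment, N m; "finger_gap": finger opening in m; "grip_force": force on a finger pad.
Only numpy, scipy, OpenCV 4.12 (cv2) and the standard library are available. Lean on these libraries where they do the work, as an engineer would, in place of code of your own. Each camera call takes 0.05 s, during which the arm holds its last target. There are 200 camera calls.

TASK

The wheel-balancing stand on the bench leans towards the front and rocks from corner to corner. Turn the two knurled levelling screws at its front until the bubble in its vial lies between the two black rings and all four feet carry a fair share of the weight, so that no corner gives when it is pressed. Do it gently: do not lean hard on the stand, do not shift it about, and leave the other things on the bench alone.

Things in the scene. Friction and masses are not known exactly. Their poses are not given: they have to be found in the camera images.
- stand: Wheel-balancing stand: grey cast frame, 0.26 m long, 0.22 m wide, with two steel bars 86 mm high; loose, about 4.4 kg (a fifth more or less). Origin between its feet, level with the rear soles; x to its rear, y left, z up. Rear feet fixed, front feet are screws, 220 mm ahead of them. At the start it leans to the robot and stands on the rear feet and one screw; the other hangs 1 to 3 mm clear of its pad.
- bubble (a joint): Travel (m) of the 10 mm bubble in the level vial lying fore and aft on the middle of the front rail: 0 in the middle, negative to the rear (front too low), positive to the robot (front too high). 0.6 mm for each mrad of lean, so 2.7 mm for each mm that the front is too low. It lies between the two black rings from -0.0042 to 0.0042. Settles in 1.5 s.
- knob_left (a point): Point on the axis of the front left (+y) levelling screw, 125 mm ahead of the stand's origin, 90 mm to the side. Round knurled steel knob, 37 mm across, 22 mm high, its half height within 3 mm of this point; bare screw for 25 mm below. Clockwise from above drives the screw and knob down through the stand, 8 mm a turn, raising this corner once its end bears on the pad. It takes about 0.1 N m.
- knob_right (a point): The same on the front right (-y) screw. Up to 0.75 turns are needed; travel is enough; a screw stays as left. Nothing but the stand's bars (86 mm high, 75 mm off the axis) stands near a knob. Pressing down the knob of the screw that hangs clear takes 3 to 6 N to start it; the corner then goes down by the gap and stops as the screw meets its pad.
- pad_1: Round steel pad with a rubber sole, 44 mm across, fixed on the bench under one of the two levelling screws. The two pads are odd ones, 5 to 8 mm thick, and either may lie under either screw. Once a screw touches its pad, about 0.8 mm more of it (a tenth of a turn) shares the weight evenly; twice that lifts the other screw. Origin at the centre of its underside.
- pad_2: Round steel pad with a rubber sole, 44 mm across, fixed on the bench under one of the two levelling screws. The two pads are odd ones, 5 to 8 mm thick, and either may lie under either screw. Once a screw touches its pad, about 0.8 mm more of it (a tenth of a turn) shares the weight evenly; twice that lifts the other screw. Origin at the centre of its underside.
- rear_foot_left: Rubber foot, 25 mm across, 21 mm high, fixed under the stand's rear left (+y) corner (95 mm behind the stand's origin, 90 mm to the side), standing on the bench. It gives about 0.3 mm under 10 N. Origin at the centre of its sole.
- rear_foot_right: Rubber foot, 25 mm across, 21 mm high, fixed under the stand's rear right (-y) corner (95 mm behind the stand's origin, 90 mm to the side), standing on the bench. It gives about 0.3 mm under 10 N. Origin at the centre of its sole.
- gear_wheel: Steel spur gear, 117 mm across, 28 mm high, lying on the bench to the right of the stand; a bystander. Origin at the centre of its underside.
- bearing: Ball bearing, 70 mm across, 20 mm high, lying to the left of the stand; a bystander. Origin at the centre of its underside.
- driver_red: Screwdriver with a red handle, 200 mm long, lying to the right; a bystander. Origin at the middle of its underside.

How it is judged:
By the outcome, as a careful person would: the job done as asked, in the order asked, and still so for the second after the job is handed in, with the robot touching nothing.
It also fails if it takes over 72 s, if anything falls off the work surface, if the arm or the gripper's body presses on something with over 40 N, if the wrist force passes 120 N, or if a joint passes its speed limit or range.

## Working session

There is one attempt and no reset: what is moved stays moved. The work goes in short steps, Python scripts to look and compute and a shell command to move; the robot and the scene stay as the last step left them, time stands still between calls to the robot, and variables do not carry over. Pictures are saved under pics/ and viewed, at most 10 in all, crops included, and the job is handed in when it is done.

```bash
mkdir -p pics; ls; cat > h.py <<'E'
from workcell import env
import numpy as np, cv2
def snap(n,f,crop=None,s=1):
    c=env.read_camera(n); im=c["img"][:,:,::-1]
    cv2.imwrite('pics/full_'+f,np.ascontiguousarray(im))
    if crop: x0,y0,x1,y1=crop; im=im[y0:y1,x0:x1]
    im=cv2.resize(np.ascontiguousarray(im),None,fx=s,fy=s,interpolation=cv2.INTER_CUBIC)
    cv2.imwrite('pics/'+f,im); return c
def ray(c,u,v,z):
    f=c["img"].shape[0]/2/np.tan(np.radians(c["fov_y"])/2)
    d=np.array([(u-c["cx"])/f,-(v-c["cy"])/f,-1]); T=np.array(c["T"])
    d=T[:3,:3]@d;o=T[:3,3]; return o+d*(z-o[2])/d[2]
def proj(c,p):
    f=c["img"].shape[0]/2/np.tan(np.radians(c["fov_y"])/2)
    T=np.array(c["T"]); q=T[:3,:3].T@(np.array(p)-T[:3,3])
    return c["cx"]+f*q[0]/-q[2], c["cy"]-f*q[1]/-q[2]
E
python3 - <<'E'
from h import *
a=snap("scene","s0.png",s=1.4)
b=snap("side","d0.png",s=1.4)
w=snap("wrist","w0.png",s=1.4)
for c in(a,b,w): print({k:np.round(v,3) if k!='img' else 0 for k,v in c.items()})
print(env.get_state())
E
```

```text
pics
{'img': 0, 'fov_y': np.float64(44.361), 'cx': np.float64(275.938), 'cy': np.float64(208.976), 'T': array([[-0.699,  0.332, -0.633, -0.365],
       [-0.715, -0.346,  0.608,  0.986],
       [-0.017,  0.878,  0.479,  0.826],
       [ 0.   ,  0.   ,  0.   ,  1.   ]])}
{'img': 0, 'fov_y': np.float64(57.22), 'cx': np.float64(278.065), 'cy': np.float64(209.978), 'T': array([[ 0.108, -0.649,  0.753,  1.362],
       [ 0.994,  0.08 , -0.074, -0.03 ],
       [-0.012,  0.757,  0.654,  0.75 ],
       [ 0.   ,  0.   ,  0.   ,  1.   ]])}
{'img': 0, 'fov_y': np.float64(65.201), 'cx': np.float64(279.714), 'cy': np.float64(213.166), 'T': array([[ 1.   , -0.001,  0.001,  0.575],
       [ 0.001,  0.956,  0.293,  0.075],
       [-0.002, -0.293,  0.956,  0.374],
       [ 0.   ,  0.   ,  0.   ,  1.   ]])}
{'clock': 0.15, 'joint_pos': array([-1.39588962e-01,  3.13878230e-01,  4.52487570e-02,  1.30361355e+00,
       -8.87700433e-06,  1.43121521e+00]), 'qvel': array([-0.00011556, -0.00334736,  0.00225079,  0.00132126,  0.00035156,
        0.00057972]), 'tau': array([ 1.76330479e-03, -4.81067133e+01,  2.98815805e+01,  1.39078675e-02,
       -1.10673584e-04, -5.56924022e-05]), 'tcp_pos': array([5.74631219e-01, 4.59408817e-05, 2.41588677e-01]), 'orientation': array([-5.75000317e-04,  7.07109369e-01,  7.07103824e-01, -4.38888832e-04]), 'wrist_force': array([-0.23291802,  0.23758994, -0.36544309]), 'ft_torque': array([-0.02542206,  0.02303496, -0.0335513 ]), 'grip_force': 0.0, 'finger_gap': 0.08531103308935609}
```

View pics/s0.png

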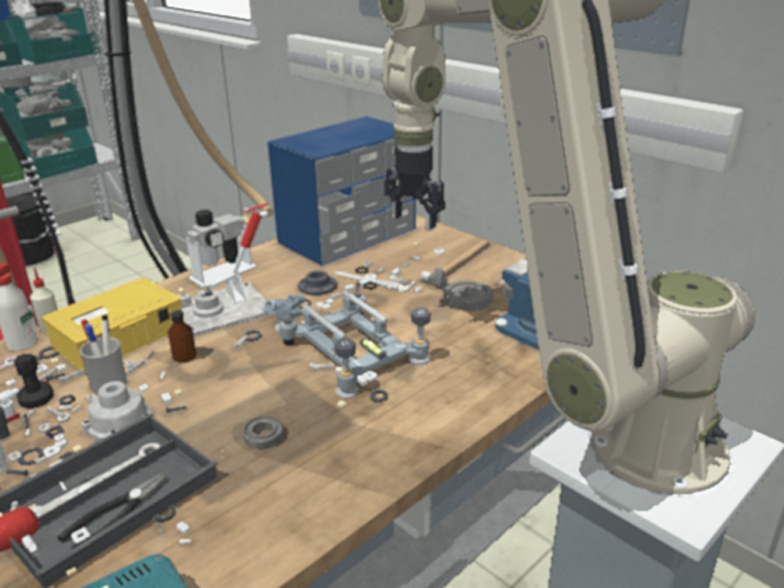

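View pics/w0.png

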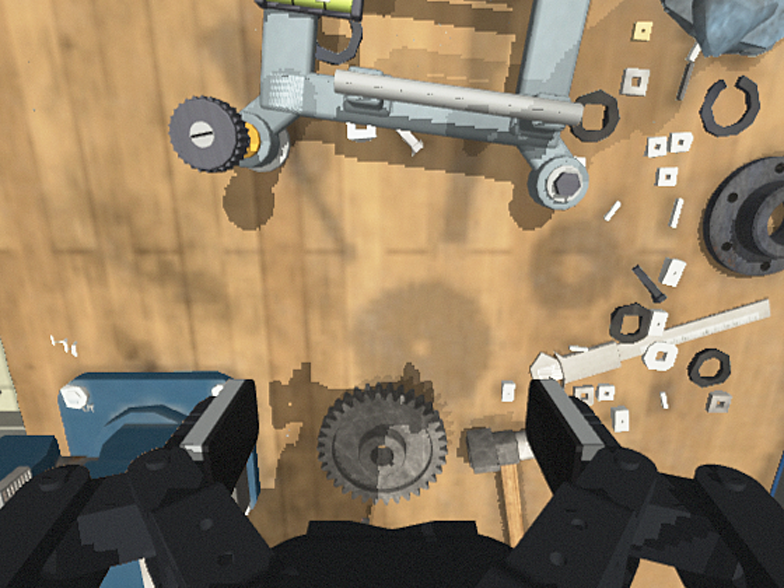

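```bash
cat > s.py <<'E'
from h import *
E
python3 - <<'E'
from h import *
import pickle
a=env.read_camera("scene");w=env.read_camera("wrist");b=env.read_camera("side")
pickle.dump((a,w,b),open('c.pkl','wb'))
for z in(.04,.05,.06,.07,.08,.09):
    print(z,ray(a,421/1.4,313/1.4,z)[:2].round(4),ray(w,207/1.4,132/1.4,z)[:2].round(4), 'L',ray(a,345/1.4,344/1.4,z)[:2].round(4))
ims=[]
im=a["img"][:,:,::-1][200:290,190:320]
cv2.imwrite('pics/s1.png',cv2.resize(im,None,fx=6,fy=6,interpolation=cv2.INTER_CUBIC))
cv2.imwrite('pics/d1.png',cv2.resize(np.ascontiguousarray(b["img"][:,:,::-1]),None,fx=1.4,fy=1.4,interpolation=cv2.INTER_CUBIC))
E
```

```text
0.04 [0.5533 0.0011] [0.4483 0.0916] L [0.5785 0.1977]
0.05 [0.5416 0.0136] [0.4521 0.0911] L [0.5665 0.2077]
0.06 [0.5299 0.0261] [0.4559 0.0906] L [0.5545 0.2177]
0.07 [0.5182 0.0387] [0.4597 0.0901] L [0.5425 0.2278]
0.08 [0.5065 0.0512] [0.4635 0.0896] L [0.5305 0.2378]
0.09 [0.4948 0.0637] [0.4673 0.0891] L [0.5185 0.2478]
```

View pics/s1.png

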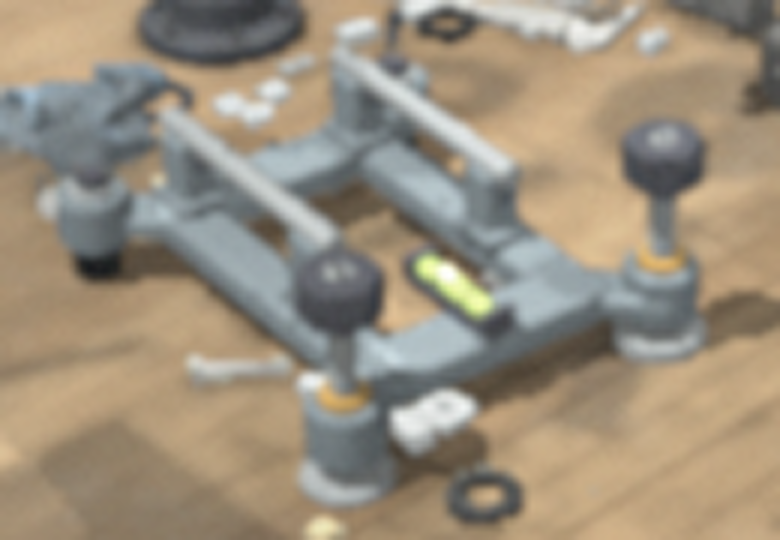

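View pics/d1.png

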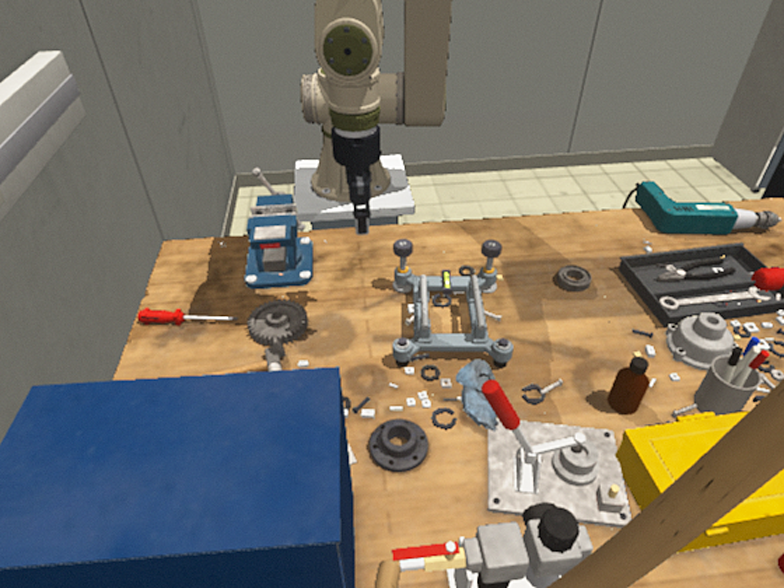

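The left knob is near (0.498, 0.265) and the right near (0.4745, 0.089), tops at z≈0.11, spacing 0.178 m against the 0.18 expected. The bubble sits to the rear. I'm moving above the right knob.

```bash
python3 -m jog '[[0.3,0.030,-0.0333,0,0],[0.3,0.03,-0.0333,0,0],[0.3,0.029,-0.0333,0,0],[0.3,0,0,0,0],[0.3,0,0,0,0]]'; python3 - <<'E'
from h import *
c=snap("wrist","w1.png",s=1.4); print(np.array(c["T"]).round(3)); s=env.get_state(); print(s["tcp_pos"],s["joint_pos"],s["wrist_force"],s["finger_gap"])
print(proj(c,(.4745,.089,.11)))
E
```

```text
clock: 0.72
tcp_pos: [0.4802, 0.0843, 0.2427]
orientation: [0.0, 0.706, 0.708, 0.0]
wrist_force: [1.1, -0.6, 0.3]
finger_gap: 0.0301
grip_force: 0.0
[[ 1.    -0.003 -0.001  0.48 ]
 [ 0.004  0.956  0.293  0.159]
 [ 0.    -0.293  0.956  0.375]
 [ 0.     0.     0.     1.   ]]
[0.48165137 0.08359966 0.24279557] [ 7.61404180e-03  1.45161873e-01 -1.69213538e-01  1.25491137e+00
 -2.42179014e-04  1.57687588e+00] [-0.32098435  0.24022423 -0.71880984] 0.029925451049757044
(np.float64(272.5459297569911), np.float64(200.5792019714516))
```

View pics/w1.png

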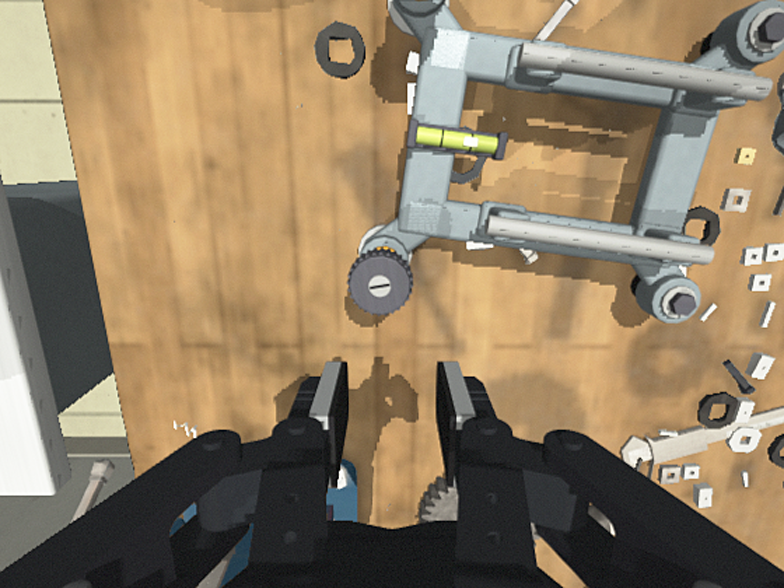

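```bash
python3 -m jog '[[1,0,0,0.03,0],[1,0,0,0.03,0],[1,0,0,0.025,0],[1,0,0,0.015,0],[1,0,0,0,0]]' ; python3 - <<'E'
from h import *
im=cv2.imread('pics/full_w1.png')[70:230,240:380]
cv2.imwrite('pics/w1c.png',cv2.resize(im[5:50,40:130],None,fx=8,fy=8,interpolation=cv2.INTER_CUBIC))
c=env.read_camera("wrist"); cv2.imwrite('pics/full_w2.png',c["img"][:,:,::-1])
s=env.get_state();print(s["tcp_pos"],s["wrist_force"])
T=dict(c)
T["T"]=np.array([[1,-.003,-.001,.481],[.004,.956,.293,.1585],[0,-.293,.956,.375],[0,0,0,1]])
print(ray(T,380/1.4,286/1.4,.108), proj(c,(.4745,.087,.109)))
E
```

```text
clock: 1.18
tcp_pos: [0.4805, 0.0822, 0.1388]
orientation: [-0.002, 0.708, 0.707, -0.002]
wrist_force: [-0.3, 0.3, 0.4]
finger_gap: 0.0002
grip_force: 0.0
[0.48148678 0.08226225 0.14075876] [ 0.18372181  0.71990698 -0.05995187]
[0.47426546 0.08447419 0.108     ] (np.float64(268.3062475955501), np.float64(249.58390325232327))
```

View pics/w1c.png

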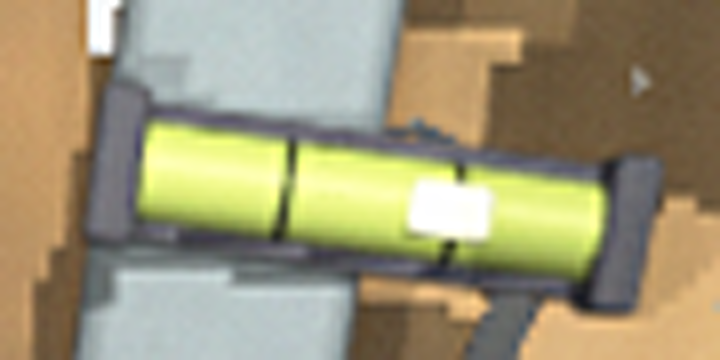

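View pics/full_w2.png

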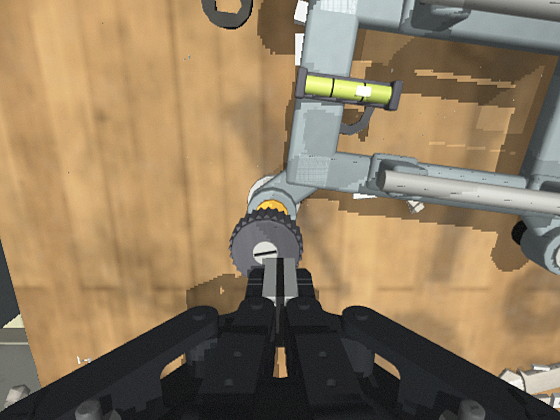

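```bash
python3 -m jog '[[1,0.0035,-0.009,0.014,0],[1,0,0,0,0],[1,0,0,0,0]]'|grep -E "pos|wrist" ; for i in 1 2 3; do python3 -m jog '[[1,0,0,0.002,0],[1,0,0,0,0]]' |grep -E "pos|wrist"; done
```

```text
tcp_pos: [0.4734, 0.0863, 0.1292]
wrist_force: [-0.1, 0.3, 0.5]
tcp_pos: [0.474, 0.0864, 0.1273]
wrist_force: [1.3, -0.1, 0.7]
tcp_pos: [0.4732, 0.0866, 0.1246]
wrist_force: [0.8, -0.1, 0.6]
tcp_pos: [0.4734, 0.0866, 0.1231]
wrist_force: [-0.8, 0.0, 5.9]
```

```bash
python3 -m jog '[[1,0,0,0.0005,0],[1,0,0,0,0],[1,0,0,0,0]]' |grep -E "pos|wrist";python3 -m jog '[[1,0,0,0.0005,0],[1,0,0,0,0],[1,0,0,0,0]]' |grep -E "pos|wrist"
```

```text
tcp_pos: [0.4736, 0.0866, 0.1231]
wrist_force: [-1.7, 0.1, 8.1]
tcp_pos: [0.4737, 0.0866, 0.123]
wrist_force: [-2.6, -0.1, 11.5]
```

Right screw is stiff under 11 N, so it carries weight and the left one hangs. The bubble reads −8.8 mm, so the front is about 3.3 mm low. I'll back off, rotate −93°, and grip the right knob.

```bash
f(){ grep -E "clock|pos|wrist|gap"|tr '\n' ' ';echo; }
python3 -m jog '[[1,0,0,-0.02,0],[-0.4,0,0,-0.008,-7.1],[-0.4,0,0,0,-7.1],[-0.4,0,0,0,-7.1],[-0.4,0,0,0,-7.1]]' 20|f
python3 -m jog '[[-0.4,0,0,0,-7.1],[-0.4,0,0,0,-7.1],[-0.4,0,0,0,-7.1],[-0.4,0,0,0,-7.1],[-0.4,0,0,0,-7.1]]'|f
python3 -m jog '[[-0.4,0,0,0,-7.1],[-0.4,0,0,0,-7.1],[-0.4,0,0,0,-7.1],[-0.4,0,0,0,-7.1],[-0.4,0,0,0,0]]'|f
python3 - <<'E'
from h import *
s=env.get_state();print(s["tcp_pos"],s["joint_pos"][5],s["orientation"])
c=env.read_camera("wrist");cv2.imwrite('pics/full_w3.png',c["img"][:,:,::-1])
E
```

```text
clock: 2.9 tcp_pos: [0.4729, 0.0866, 0.1496] wrist_force: [0.7, -0.5, -0.4] finger_gap: 0.0481 
clock: 3.32 tcp_pos: [0.4727, 0.0867, 0.1493] wrist_force: [0.5, -0.3, 0.3] finger_gap: 0.06 
clock: 3.73 tcp_pos: [0.4727, 0.0866, 0.1492] wrist_force: [0.3, -0.2, -0.9] finger_gap: 0.0598 
[0.47271102 0.08664312 0.14924625] -0.029252883251632316 [ 1.15693989e-05 -2.16371928e-02  9.99765888e-01  8.72579446e-06]
```

```bash
f(){ grep -E "clock|pos|wrist|gap|grip"|tr '\n' ' ';echo; }
python3 -m jog '[[-0.4,0,0,0.025,0],[-0.4,0,0,0.02,0],[-0.4,0,0,0.012,0],[-0.4,0,0,0,0]]'|f
python3 -m jog '[[0.15,0,0,0,0],[0.15,0,0,0,0],[0.15,0,0,0,0],[0.15,0,0,0,0]]' 20|f
python3 -m jog '[[0.6,0,0,0,0],[0.6,0,0,0,0]]' 20|f
```

```text
clock: 4.12 tcp_pos: [0.4706, 0.0866, 0.0898] wrist_force: [-0.7, -1.2, -0.3] finger_gap: 0.0599 grip_force: 0.0 
clock: 4.45 tcp_pos: [0.4733, 0.0867, 0.0932] wrist_force: [-0.5, -0.2, 1.0] finger_gap: 0.0365 grip_force: 12.8 
clock: 4.62 tcp_pos: [0.4734, 0.0867, 0.0931] wrist_force: [-0.2, 0.1, 3.3] finger_gap: 0.0364 grip_force: 20.1
```

```bash
f(){ grep -E "clock|pos|wrist|grip"|tr '\n' ' ';echo; }
for i in 1 2 3 4; do python3 -m jog '[[0.6,0,0,0,7],[0.6,0,0,0,7],[0.6,0,0,0,7],[0.6,0,0,0,7],[0.6,0,0,0,7]]'|f; done
python3 -m jog '[[0.6,0,0,0,0],[0.6,0,0,0,0]]'|f
python3 - <<'E'
from h import *
s=env.get_state();print(s["joint_pos"][5],s["ft_torque"])
E
```

```text
clock: 5.03 tcp_pos: [0.4737, 0.0869, 0.0932] wrist_force: [0.3, 0.7, 2.6] grip_force: 20.1 
clock: 5.45 tcp_pos: [0.474, 0.0867, 0.0932] wrist_force: [-0.2, -0.8, 2.0] grip_force: 20.1 
clock: 5.87 tcp_pos: [0.4741, 0.0865, 0.0932] wrist_force: [1.5, -1.7, 1.5] grip_force: 20.1 
clock: 6.28 tcp_pos: [0.474, 0.0865, 0.0932] wrist_force: [1.0, 0.2, 1.4] grip_force: 20.1 
clock: 6.45 tcp_pos: [0.474, 0.0864, 0.0932] wrist_force: [1.8, -0.6, 2.6] grip_force: 20.2 
2.4142436452156413 [-0.14635442 -0.47450251 -0.15662643]
```

```bash
f(){ grep -E "clock|pos|wrist|gap"|tr '\n' ' ';echo; }
python3 -m jog '[[-0.4,0,0,0,0],[-0.4,0,0,0,0],[-0.4,0,0,-0.02,0],[-0.4,0,0,-0.03,0],[0.3,0,0,-0.03,0]]'|f
python3 -m jog '[[0.3,0.0275,-0.0231,0,-7.1],[0.3,0,0,0,-7.1],[0.3,0,0,0,-7.1],[0.3,0,0,0,-7.1],[0.3,0,0,0,-7.1]]'|f
for i in 1 2 3 4 5; do python3 -m jog '[[0.3,0,0,0,-7.1],[0.3,0,0,0,-7.1],[0.3,0,0,0,-7.1],[0.3,0,0,0,-7.1],[0.3,0,0,0,-7.1]]'|f; done
python3 - <<'E'
from h import *
s=env.get_state();print(s["tcp_pos"],s["joint_pos"],s["orientation"])
from scipy.spatial.transform import Rotation as R
w,x,y,z=s["orientation"];M=R.from_quat([x,y,z,w]).as_matrix();print(M.round(3));print(M.T@(np.array([.498,.265,.165])-s["tcp_pos"]))
E
```

```text
clock: 6.87 tcp_pos: [0.4709, 0.0867, 0.1719] wrist_force: [0.7, -1.4, 0.9] finger_gap: 0.0494 
clock: 7.28 tcp_pos: [0.4768, 0.1225, 0.1718] wrist_force: [-0.4, -0.0, -0.3] finger_gap: 0.0299 
clock: 7.7 tcp_pos: [0.4767, 0.1223, 0.1717] wrist_force: [-0.7, -0.7, 0.2] finger_gap: 0.03 
clock: 8.12 tcp_pos: [0.4767, 0.1222, 0.1717] wrist_force: [1.0, 0.8, 0.1] finger_gap: 0.0299 
clock: 8.53 tcp_pos: [0.4767, 0.1222, 0.1718] wrist_force: [0.4, 0.7, -0.6] finger_gap: 0.03 
clock: 8.95 tcp_pos: [0.4768, 0.1222, 0.1718] wrist_force: [-0.6, -0.6, -0.5] finger_gap: 0.0297 
clock: 9.37 tcp_pos: [0.4768, 0.1222, 0.1718] wrist_force: [0.2, -0.1, 0.0] finger_gap: 0.0294 
[0.47676591 0.12223916 0.17175205] [ 8.76550997e-02  1.89869112e-01 -2.93086650e-01  1.08948051e+00
  1.11996873e-04 -1.23435679e+00] [-6.58472218e-04 -6.13910985e-01  7.89374833e-01  4.91837425e-04]
[[-0.246 -0.969 -0.002]
 [-0.969  0.246 -0.   ]
 [ 0.     0.002 -1.   ]]
[-0.1435969   0.01456043  0.00671258]
```

```bash
f(){ grep -E "clock|pos|wrist|gap"|tr '\n' ' ';echo; }
python3 -m jog '[[1,-0.036,0.0036,0,0],[1,-0.036,0.0036,0,0],[1,-0.036,0.0036,0,0],[1,-0.0356,0.0036,0,0],[1,0,0,0,-7]]'|f
python3 -m jog '[[1,0,0,0,-7],[1,0,0,0,-7],[1,0,0,0,0],[1,0,0,0,0]]'|f
python3 - <<'E'
from h import *
c=snap("wrist","w4.png",s=1.4)
s=env.get_state();print(s["clock"],s["tcp_pos"],s["joint_pos"][5],s["orientation"])
print(proj(c,(.498,.265,.109)))
im=c["img"][:,:,::-1]; cv2.imwrite('pics/w4.png',cv2.resize(np.ascontiguousarray(im[:320,120:480]),None,fx=1.85,fy=1.85,interpolation=cv2.INTER_CUBIC))
print(((proj(c,(.498,.265,.109))[0])-120)*1.85,proj(c,(.498,.265,.109))[1]*1.85)
E
```

```text
clock: 9.78 tcp_pos: [0.5003, 0.2699, 0.1716] wrist_force: [1.7, 0.5, -0.2] finger_gap: 0.0001 
clock: 10.12 tcp_pos: [0.4995, 0.2647, 0.1718] wrist_force: [0.2, 0.1, 0.1] finger_gap: 0.0001 
10.1667 [0.49958826 0.26459388 0.17190652] -1.3329230339954243 [ 4.57918130e-04  7.43967331e-01 -6.68215778e-01 -2.73609360e-04]
(np.float64(282.122432970159), np.float64(236.0546571212746))
299.9265009947942 436.70111567435805
```

View pics/w4.png

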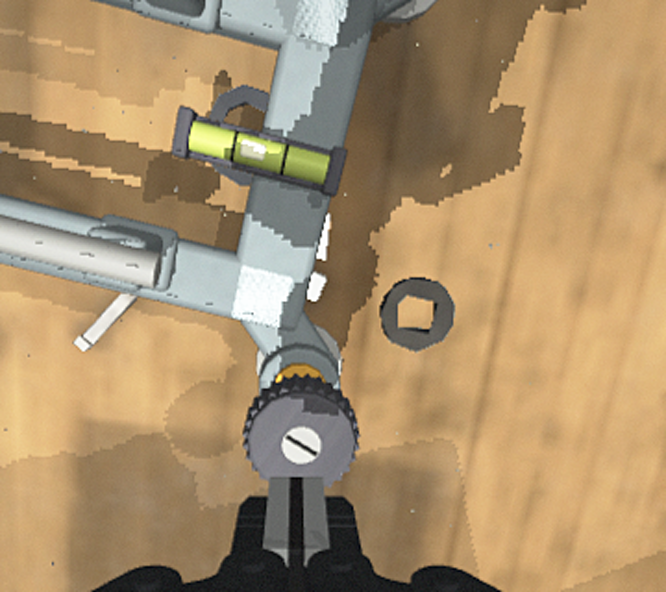

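```bash
f(){ grep -E "clock|pos|wrist"|tr '\n' ' ';echo; }
python3 -m jog '[[1,-0.0016,0.0017,0.018,0],[1,0,0,0.018,0],[1,0,0,0,0],[1,0,0,0,0]]'|f
for i in 1 2 3 4 5; do python3 -m jog '[[1,0,0,0.001,0],[1,0,0,0,0],[1,0,0,0.001,0],[1,0,0,0,0]]'|f; done
```

```text
clock: 10.5 tcp_pos: [0.4972, 0.2656, 0.1356] wrist_force: [-0.4, 0.5, 0.3] 
clock: 10.83 tcp_pos: [0.4986, 0.2663, 0.135] wrist_force: [0.9, -1.2, 0.2] 
clock: 11.17 tcp_pos: [0.4981, 0.2662, 0.1322] wrist_force: [0.7, 0.5, -0.5] 
clock: 11.5 tcp_pos: [0.498, 0.2661, 0.1301] wrist_force: [0.3, -0.5, -0.1] 
clock: 11.83 tcp_pos: [0.4981, 0.2662, 0.1281] wrist_force: [0.2, -0.4, 0.2] 
clock: 12.17 tcp_pos: [0.4981, 0.2661, 0.1261] wrist_force: [-0.3, -0.8, -0.3]
```

```bash
f(){ grep -E "clock|pos|wrist"|tr '\n' ' ';echo; }
for i in 1 2 3 4; do python3 -m jog '[[1,0,0,0.0005,0],[1,0,0,0,0],[1,0,0,0,0]]'|f; done
```

```text
clock: 12.42 tcp_pos: [0.4982, 0.2662, 0.1258] wrist_force: [0.2, 0.4, 0.4] 
clock: 12.67 tcp_pos: [0.4981, 0.2662, 0.1253] wrist_force: [0.2, 0.7, -0.7] 
clock: 12.92 tcp_pos: [0.4983, 0.2662, 0.125] wrist_force: [-0.4, -0.1, 1.8] 
clock: 13.17 tcp_pos: [0.4983, 0.2663, 0.1247] wrist_force: [-0.5, -0.0, 4.6]
```

```bash
f(){ grep -E "clock|pos|wrist"|tr '\n' ' ';echo; }
for i in 1 2 3 4 5 6; do python3 -m jog '[[1,0,0,0.0005,0],[1,0,0,0,0],[1,0,0,0,0]]'|f; done
```

```text
clock: 13.42 tcp_pos: [0.4982, 0.2665, 0.1242] wrist_force: [-1.8, 1.1, 5.3] 
clock: 13.67 tcp_pos: [0.4981, 0.2667, 0.1238] wrist_force: [-1.5, 1.7, 5.6] 
clock: 13.92 tcp_pos: [0.498, 0.2668, 0.1234] wrist_force: [-2.2, 1.0, 6.4] 
clock: 14.17 tcp_pos: [0.4979, 0.267, 0.123] wrist_force: [-2.8, 2.3, 7.7] 
clock: 14.42 tcp_pos: [0.4978, 0.2671, 0.1225] wrist_force: [-4.4, 2.7, 8.1] 
clock: 14.67 tcp_pos: [0.4977, 0.2672, 0.1221] wrist_force: [-3.4, 2.7, 7.3]
```

Left rocks down as expected. The gap is now at least 1 + 3.1 mm, so I'll grip the left knob and drive it about 4 mm, following it down.

```bash
f(){ grep -E "clock|pos|wrist|gap|grip"|tr '\n' ' ';echo; }
python3 -m jog '[[1,0,0,-0.02,0],[-0.4,0,0,-0.010,0],[-0.4,0,0,0,0],[-0.4,0,0,0,0],[-0.4,0,0,0,0]]'|f
python3 -m jog '[[-0.4,0,0,0.025,0],[-0.4,0,0,0.02,0],[-0.4,0,0,0.010,0],[-0.4,0,0,0,0]]'|f
python3 -m jog '[[0.15,0,0,0,0],[0.15,0,0,0,0],[0.15,0,0,0,0],[0.15,0,0,0,0]]' 20|f
python3 -m jog '[[0.6,0,0,0,0],[0.6,0,0,0,0]]' 20|f
```

```text
clock: 15.08 tcp_pos: [0.498, 0.266, 0.1506] wrist_force: [0.0, 0.4, 0.0] finger_gap: 0.048 grip_force: 0.0 
clock: 15.42 tcp_pos: [0.4957, 0.2652, 0.0929] wrist_force: [-0.2, -0.9, -0.3] finger_gap: 0.0596 grip_force: 0.0 
clock: 15.75 tcp_pos: [0.498, 0.2662, 0.0971] wrist_force: [-3.6, -0.6, 1.9] finger_gap: 0.0366 grip_force: 12.5 
clock: 15.92 tcp_pos: [0.498, 0.2663, 0.097] wrist_force: [-2.8, -0.5, 4.0] finger_gap: 0.0366 grip_force: 20.8
```

```bash
f(){ grep -E "clock|pos|wrist|grip"|tr '\n' ' ';echo; }
for i in 1 2 3 4 5; do python3 -m jog '[[0.6,0,0,0.00016,7],[0.6,0,0,0.00016,7],[0.6,0,0,0.00016,7],[0.6,0,0,0.00016,7],[0.6,0,0,0.00016,7]]'|f; done
python3 -m jog '[[0.6,0,0,0.00016,7],[0.6,0,0,0,0],[0.6,0,0,0,0]]'|f
python3 - <<'E'
from h import *
s=env.get_state();print(s["joint_pos"][5],s["ft_torque"])
E
```

```text
clock: 16.33 tcp_pos: [0.4987, 0.2661, 0.0962] wrist_force: [-2.1, -1.5, 3.7] grip_force: 20.8 
clock: 16.75 tcp_pos: [0.4991, 0.2655, 0.0955] wrist_force: [-2.0, -2.9, 2.3] grip_force: 20.8 
clock: 17.17 tcp_pos: [0.499, 0.2649, 0.0946] wrist_force: [-1.1, -5.5, 2.9] grip_force: 20.8 
clock: 17.58 tcp_pos: [0.4984, 0.2646, 0.0934] wrist_force: [-2.3, -6.2, 2.9] grip_force: 20.8 
clock: 18.0 tcp_pos: [0.4979, 0.2645, 0.0928] wrist_force: [-4.2, -6.4, 6.1] grip_force: 21.1 
clock: 18.25 tcp_pos: [0.4978, 0.2645, 0.0927] wrist_force: [-4.0, -6.3, 5.9] grip_force: 21.1 
1.8449341799058432 [-1.30309224  0.98231931 -0.09190675]
```

```bash
f(){ grep -E "clock|pos|wrist"|tr '\n' ' ';echo; }
python3 -m jog '[[-0.4,0,0,0,0],[-0.4,0,0,0,0],[-0.4,0,0,-0.02,0],[-0.4,0,0,-0.03,0],[1,0,0,0,0]]'|f
python3 -m jog '[[1,0,0,0,0],[1,0,0,0.01,0],[1,0,0,0.009,0],[1,0,0,0,0],[1,0,0,0,0]]'|f
for i in 1 2 3; do python3 -m jog '[[1,0,0,0.0007,0],[1,0,0,0,0],[1,0,0,0,0]]'|f; done
```

```text
clock: 18.67 tcp_pos: [0.5017, 0.2677, 0.1474] wrist_force: [0.5, 0.3, 0.3] 
clock: 19.08 tcp_pos: [0.4973, 0.2659, 0.1211] wrist_force: [0.0, -0.1, 0.4] 
clock: 19.33 tcp_pos: [0.4975, 0.2659, 0.1215] wrist_force: [-0.4, -1.6, -0.4] 
clock: 19.58 tcp_pos: [0.498, 0.2661, 0.1215] wrist_force: [0.1, -0.3, -0.0] 
clock: 19.83 tcp_pos: [0.4982, 0.2662, 0.1211] wrist_force: [0.3, -0.0, -0.2]
```

```bash
f(){ grep -E "clock|pos|wrist"|tr '\n' ' ';echo; }
for i in 1 2 3 4 5; do python3 -m jog '[[1,0,0,0.0004,0],[1,0,0,0,0],[1,0,0,0,0]]'|f; done
```

```text
clock: 20.08 tcp_pos: [0.4983, 0.2662, 0.121] wrist_force: [-1.0, -0.9, 3.2] 
clock: 20.33 tcp_pos: [0.4984, 0.2663, 0.1209] wrist_force: [-0.6, 0.1, 5.4] 
clock: 20.58 tcp_pos: [0.4984, 0.2663, 0.1208] wrist_force: [-1.8, -0.0, 6.8] 
clock: 20.83 tcp_pos: [0.4985, 0.2664, 0.1207] wrist_force: [-2.5, -0.4, 8.6] 
clock: 21.08 tcp_pos: [0.4985, 0.2665, 0.1206] wrist_force: [-1.6, -0.2, 10.4]
```

```bash
f(){ grep -E "clock|pos|wrist|gap|grip"|tr '\n' ' ';echo; }
python3 -m jog '[[1,0,0,-0.02,0],[-0.4,0,0,-0.010,0],[-0.4,0,0,0,0],[-0.4,0,0,0,0],[-0.4,0,0,0,0]]'|f
python3 -m jog '[[-0.4,0,0,0.025,0],[-0.4,0,0,0.02,0],[-0.4,0,0,0.013,0],[-0.4,0,0,0,0]]'|f
python3 -m jog '[[0.15,0,0,0,0],[0.15,0,0,0,0],[0.15,0,0,0,0],[0.15,0,0,0,0]]' 20|f
python3 -m jog '[[0.6,0,0,0,0],[0.6,0,0,0,0]]' 20|f
python3 -m jog '[[0.6,0,0,0.0001,6],[0.6,0,0,0.0001,7],[0.6,0,0,0.0001,7],[0.6,0,0,0.0001,7],[0.6,0,0,0,7]]'|f
python3 -m jog '[[0.6,0,0,0,0],[-0.4,0,0,0,0],[-0.4,0,0,0,0],[-0.4,0,0,-0.02,0],[-0.4,0,0,-0.03,0]]'|f
python3 -m jog '[[1,0,0,-0.02,0],[1,0,0,-0.02,0],[1,0,0,0,0],[1,0,0,0,0]]'|f
python3 - <<'E'
from h import *
c=env.read_camera("scene");cv2.imwrite('pics/full_s5.png',c["img"][:,:,::-1])
c=snap("wrist","w5.png");s=env.get_state();print(s["joint_pos"],s["orientation"])
T=np.array(c["T"]);print(T.round(3),proj(c,(.51,.173,.06)))
E
```

```text
clock: 21.5 tcp_pos: [0.4979, 0.2661, 0.1484] wrist_force: [-0.2, -0.3, -0.4] finger_gap: 0.0481 grip_force: 0.0 
clock: 21.83 tcp_pos: [0.4953, 0.2651, 0.0869] wrist_force: [-0.8, 1.6, -1.0] finger_gap: 0.0599 grip_force: 0.0 
clock: 22.17 tcp_pos: [0.498, 0.2662, 0.0916] wrist_force: [-3.3, -0.9, -0.9] finger_gap: 0.0366 grip_force: 12.7 
clock: 22.33 tcp_pos: [0.498, 0.2662, 0.0915] wrist_force: [-3.3, -0.8, 1.3] finger_gap: 0.0363 grip_force: 20.9 
clock: 22.75 tcp_pos: [0.4987, 0.266, 0.0911] wrist_force: [-0.9, -1.2, -0.7] finger_gap: 0.0359 grip_force: 20.8 
clock: 23.17 tcp_pos: [0.4963, 0.2655, 0.1385] wrist_force: [1.0, 0.5, -0.4] finger_gap: 0.0596 grip_force: 0.0 
clock: 23.5 tcp_pos: [0.4994, 0.2667, 0.1822] wrist_force: [0.5, -0.6, -0.7] finger_gap: 0.012 grip_force: 0.0 
[ 3.48648878e-01  3.18651590e-01 -1.00831943e-01  1.15189868e+00
 -2.29045990e-06  2.43679416e+00] [-5.07637473e-05  8.64458686e-01  5.02703783e-01 -2.88515440e-04]
[[ 0.87   0.472  0.143  0.535]
 [-0.494  0.832  0.255  0.332]
 [ 0.001 -0.292  0.956  0.313]
 [ 0.     0.     0.     1.   ]] (np.float64(343.758229401112), np.float64(293.32671564287125))
```

```bash
f(){ grep -E "clock|pos|wrist|gap|grip"|tr '\n' ' ';echo; }
python3 -m jog '[[1,-0.0338,0.0134,0,0],[1,-0.0338,0.0134,0,0],[1,-0.0338,0.0134,0,0],[1,-0.0338,0.0134,0,0],[1,-0.0338,0.0134,0,0]]'|f
python3 -m jog '[[1,0,0,0,-7],[1,0,0,0,-7],[1,0,0,0,-7],[1,0,0,0,-7],[1,0,0,0,0]]'|f
python3 - <<'E'
from h import *
c=env.read_camera("wrist");s=env.get_state();print(s["tcp_pos"],s["joint_pos"][5],s["orientation"])
im=c["img"][:,:,::-1];cv2.imwrite('pics/full_w6.png',im)
u,v=map(int,proj(c,(.51,.173,.06)));print(u,v,proj(c,(.474,.0866,.11)))
y0=max(0,v-60)
cv2.imwrite('pics/w6.png',cv2.resize(np.ascontiguousarray(im[y0:y0+100,u-60:u+70]),None,fx=6,fy=6,interpolation=cv2.INTER_CUBIC))
E
```

```text
clock: 24.02 tcp_pos: [0.4712, 0.0849, 0.1791] wrist_force: [-0.2, -0.7, -0.6] finger_gap: -0.0005 grip_force: 0.0 
clock: 24.43 tcp_pos: [0.4718, 0.0859, 0.1793] wrist_force: [-0.2, -0.2, 0.1] finger_gap: 0.0001 grip_force: 0.0 
[0.47185686 0.08604062 0.1793977 ] 1.6154831881619427 [-0.00076463  0.71830267  0.69572989 -0.00078075]
329 93 (np.float64(282.9779847889434), np.float64(231.34950621301377))
```

View pics/w6.png

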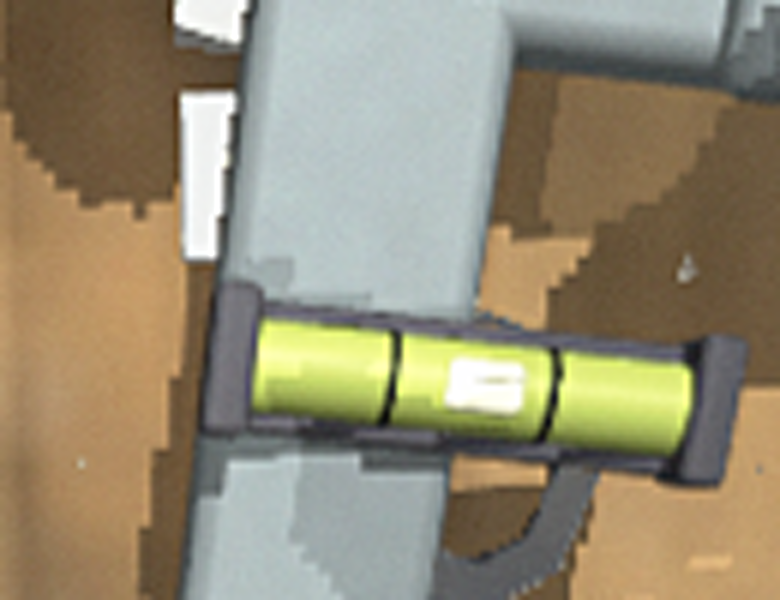

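```bash
f(){ grep -E "clock|pos|wrist"|tr '\n' ' ';echo; }
python3 -m jog '[[1,0,0.002,0.025,0],[1,0,0,0.02,0],[1,0,0,0.006,0],[1,0,0,0,0],[1,0,0,0,0]]'|f
for i in 1 2 3 4 5 6 7 8 9; do python3 -m jog '[[1,0,0,0.0005,0],[1,0,0,0,0],[1,0,0,0,0]]'|f; done
```

```text
clock: 24.9 tcp_pos: [0.4743, 0.0862, 0.1295] wrist_force: [0.2, 0.0, -0.0] 
clock: 25.15 tcp_pos: [0.4753, 0.0862, 0.1301] wrist_force: [-0.8, 0.1, 0.5] 
clock: 25.4 tcp_pos: [0.4748, 0.0861, 0.1289] wrist_force: [-0.2, -0.1, 0.1] 
clock: 25.65 tcp_pos: [0.4746, 0.0861, 0.1281] wrist_force: [0.6, -0.2, -0.6] 
clock: 25.9 tcp_pos: [0.4746, 0.0861, 0.1276] wrist_force: [0.9, -0.6, 0.9] 
clock: 26.15 tcp_pos: [0.4746, 0.0861, 0.1271] wrist_force: [-1.4, 0.1, 0.2] 
clock: 26.4 tcp_pos: [0.4746, 0.0861, 0.1266] wrist_force: [-0.5, 0.2, 0.6] 
clock: 26.65 tcp_pos: [0.4746, 0.0861, 0.1261] wrist_force: [0.2, 0.9, -0.3] 
clock: 26.9 tcp_pos: [0.4746, 0.0861, 0.1256] wrist_force: [0.2, -0.3, -0.5] 
clock: 27.15 tcp_pos: [0.4746, 0.0861, 0.1251] wrist_force: [-0.1, -0.7, -0.7]
```

```bash
f(){ grep -E "clock|pos|wrist"|tr '\n' ' ';echo; }
for i in 1 2 3 4 5 6 7; do python3 -m jog '[[1,0,0,0.0005,0],[1,0,0,0,0],[1,0,0,0,0]]'|f; done
```

```text
clock: 27.4 tcp_pos: [0.4746, 0.0861, 0.1246] wrist_force: [0.1, 0.8, -0.9] 
clock: 27.65 tcp_pos: [0.4746, 0.0861, 0.1241] wrist_force: [-0.5, -0.5, -0.7] 
clock: 27.9 tcp_pos: [0.4746, 0.0861, 0.1236] wrist_force: [-0.1, 0.3, -0.2] 
clock: 28.15 tcp_pos: [0.4747, 0.0861, 0.1233] wrist_force: [0.2, -0.1, 2.4] 
clock: 28.4 tcp_pos: [0.4749, 0.0862, 0.1232] wrist_force: [-1.9, -0.3, 5.9] 
clock: 28.65 tcp_pos: [0.475, 0.0861, 0.1232] wrist_force: [-1.5, -0.8, 8.7] 
clock: 28.9 tcp_pos: [0.4752, 0.0861, 0.1231] wrist_force: [-3.3, -0.1, 11.8]
```

```bash
f(){ grep -E "clock|pos|wrist"|tr '\n' ' ';echo; }
python3 -m jog '[[1,0,0,-0.015,0],[1,0,0,-0.015,0],[1,0,0,0,0]]'|f
python3 -m jog '[[1,0.0361,0.0036,0,0],[1,0.0361,0.0036,0,0],[1,0.0361,0.0036,0,0],[1,0.0361,0.0036,0,0],[1,0.0361,0.0036,0,0]]'|f
python3 -m jog '[[1,0,0,0,0],[1,0,0,0.014,0],[1,0,0,0.01,0],[1,0,0,0,0],[1,0,0,0,0]]'|f
for i in 1 2 3; do python3 -m jog '[[1,0,0,0.0005,0],[1,0,0,0,0],[1,0,0,0,0]]'|f; done
```

```text
clock: 29.15 tcp_pos: [0.4762, 0.0862, 0.154] wrist_force: [1.1, -0.8, -0.2] 
clock: 29.57 tcp_pos: [0.4978, 0.2675, 0.1508] wrist_force: [1.6, -0.3, 0.9] 
clock: 29.98 tcp_pos: [0.4969, 0.2651, 0.1264] wrist_force: [0.2, -0.1, -0.0] 
clock: 30.23 tcp_pos: [0.4984, 0.2657, 0.1278] wrist_force: [-0.4, -0.9, 0.8] 
clock: 30.48 tcp_pos: [0.4981, 0.2659, 0.1269] wrist_force: [0.6, -0.2, 0.8] 
clock: 30.73 tcp_pos: [0.4979, 0.266, 0.1261] wrist_force: [-0.1, 0.2, 0.3]
```

```bash
f(){ grep -E "clock|pos|wrist"|tr '\n' ' ';echo; }
python3 -m jog '[[1,0,0,0.002,0],[1,0,0,0.0015,0],[1,0,0,0,0]]'|f
for i in 1 2 3 4 5 6; do python3 -m jog '[[1,0,0,0.0005,0],[1,0,0,0,0],[1,0,0,0,0]]'|f; done
```

```text
clock: 30.98 tcp_pos: [0.4977, 0.2659, 0.1222] wrist_force: [-0.7, -0.6, -0.6] 
clock: 31.23 tcp_pos: [0.4979, 0.266, 0.1221] wrist_force: [-0.6, 0.2, -1.3] 
clock: 31.48 tcp_pos: [0.498, 0.266, 0.1217] wrist_force: [-0.8, -0.4, -0.4] 
clock: 31.73 tcp_pos: [0.4979, 0.266, 0.1211] wrist_force: [-0.3, 0.5, -0.7] 
clock: 31.98 tcp_pos: [0.498, 0.266, 0.1207] wrist_force: [-0.4, 0.7, 0.0] 
clock: 32.23 tcp_pos: [0.4981, 0.2661, 0.1206] wrist_force: [-1.0, -0.4, 3.2] 
clock: 32.48 tcp_pos: [0.4982, 0.2661, 0.1205] wrist_force: [-1.6, -0.5, 6.6]
```

```bash

python3 -m jog '[[1,0,0,-0.02,0],[1,0,0,-0.03,0],[1,0,0,-0.03,0],[1,0,0,-0.03,0],[1,0,0,0,0]]'|head -2
for i in 1 2 3 4; do python3 -m jog '[[1,0,0,0,0],[1,0,0,0,0],[1,0,0,0,0],[1,0,0,0,0],[1,0,0,0,0]]' >/dev/null; done
python3 -c "
from workcell import env
print(env.get_state()['clock'],env.hand_in())"
```

```text
clock: 32.9
tcp_pos: [0.5006, 0.267, 0.2357]
the job is handed in; nothing more can be done
34.5667 None
```

The job is handed in at 34.6 s. The bubble last read about −1.9 mm, inside the rings, and both front knobs held firm when pressed (7–12 N). I judged the load share from how the screws gave under those presses and did not press the rear corners.

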